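# Load the parts baskets on the cleaning carrier

### The job

Load the watch-cleaning carrier: drop the deep basket over its spindle first, then the medium basket, then the shallow basket, each fully down on the one below, and close the stack with the lid. Keep the baskets upright so that no watch parts spill, and leave the other things on the bench where they are.

Things in the scene. Friction and masses are not known exactly. Their poses are not given: they have to be found in the camera images.
- carrier: Dark round steel foot, 85 mm across, 7 mm high, with a raised flat seat 68 mm across, its top at 10 mm; a bright spindle 8 mm thick stands in its centre, straight to 64 mm, tapering to a 3 mm tip at 70 mm above the bench. Fixed. Origin: centre of the underside, z up. In the finished stack the undersides are at 10 (deep), 34 (medium), 50 (shallow), 59 mm (lid) above it.
- deep_basket: The tallest basket. Round steel-mesh basket, open above, 66 mm across, 24 mm high, large flat brass and steel arc-shaped plates in it (fast to it). Wall 2, floor 2.5 mm; a centre tube, bore 12 mm, outside 16 mm, ends 2 mm below the rim. Origin: centre of the underside, z up. Loose, about 90 g, upright at the start; grip across the outside.
- medium_basket: The basket of middle height. Round steel-mesh basket, open above, 66 mm across, 16 mm high, toothed brass wheels in it (fast to it). Wall 2, floor 2.5 mm; a centre tube, bore 12 mm, outside 16 mm, ends 2 mm below the rim. Origin: centre of the underside, z up. Loose, about 70 g, upright at the start; grip across the outside.
- shallow_basket: The lowest basket. Round steel-mesh basket, open above, 66 mm across, 9 mm high, six compartments of tiny steel screws in it (fast to it). Wall 2, floor 2.5 mm; a centre tube, bore 12 mm, outside 16 mm, ends 2 mm below the rim. Origin: centre of the underside, z up. Loose, about 50 g, upright at the start; grip across the outside.
- basket_lid: Lid: flat mesh disc 66 mm across, 3 mm thick, with a knurled round aluminium knob in the middle, 18 mm in diameter, top 18 mm above the underside. A blind bore from below, 12 mm wide, 14 mm deep, takes the spindle tip. Origin: centre of the underside, z up (knob up). Loose, about 50 g, flat on the bench at the start; grip the knob.
- loupe: Bystander: eye loupe standing on its end, 28 mm in diameter, 30 mm high. Origin: centre of the underside. Loose; leave it.
- green_tin: Bystander: flat square green tin, 51 x 53 x 21 mm. Origin: centre of the underside. Loose; leave it.
- wrist_watch: Bystander: wrist watch on a brown strap lying flat, 81 x 37 x 8 mm. Origin: centre of the underside. Loose; leave it.
Things that resemble listed ones, but are neither listed nor needed, are in the scene too. Leave any orange look-alike of the medium_basket alone.

How it is judged:
By the outcome, as a careful person would: the job done as asked, in the order asked, and still so for the second after the job is handed in, with the robot touching nothing.
It also fails if it takes over 104 s, if anything falls off the work surface, if the arm or the gripper's body presses on something with over 40 N, if the wrist force passes 120 N, or if a joint passes its speed limit or range.

### The arm

A 7-joint arm with a two-finger parallel gripper is mounted at the origin on a cart in front of the work surface, level with it; the furniture and walls round the work are solid. World frame = base frame: x ahead of the robot, y to its left, z up, the work surface at z = 0. Lengths are in m, angles in rad, forces in N, time in s.
With the tool pointing down it reaches from about 0.4 to 0.85 m from the base axis. Payload 10.4 kg.
Tool frame: the origin (TCP) lies midway between the tips of the shut fingers; the grasp point (between the pads) lies 19 mm behind it; z points along the fingers, y is the direction in which the jaws open and shut (so a half turn about z gives the same grasp; the last joint's range is limited). The gripper opens to 85 mm and grips with 20 to 120 N. Pads are 22 mm wide; open, the fingers measure 114 mm over their backs; the gripper's body (76 mm by 85 mm) begins 54 mm behind the grasp point. The pads swing forward as they close: fully open they stand 13 mm farther back than shut.
Start: joints at [-1.319, 0.332, -0.065, 1.46, 0.022, 1.35, -0.088], TCP at [0.17, 0.602, 0.231] pointing down, gripper open.
Joint ranges: [-2.6, 2.6], [-0.5, 2.12], [-1.47, 1.34], [0.16, 2.42], [-1.27, 4.41], [0.06, 2.06], [-2.6, 2.6]. Speed limits (rad/s): [2.22, 2.22, 2.79, 2.79, 3.14, 3.14, 3.14].

### API

Orientations are given as a unit quaternion [x, y, z, w].
In Python, from workcell import manip, viewer gives the robot as it stands.
- The arm moves only by the tool move_arm, never from a script. Its argument "deltas" is a list of rows, each a list of 7 numbers: the shift along the tool's x, y, z in m, then the turn, a rotation vector about the tool's x, y, z in degrees, then the opening, from -1 (shut) to 1 (fully open). In form: [[dx, dy, dz, wx, wy, wz, gripper], ...]. A call has 1 to 10 rows; each row shifts and turns the commanded pose from where the row before left it, along the tool's axes as they then stand; what a row does not reach is not made up. A row lasts 1/8 s, in which the tool goes at most 62.5 mm and 10.7 degrees, less where a joint would pass 70% of its speed; a pose out of reach is approached as far as the arm can. A call with a gripper value outside its range is refused whole. The fingers move at their own pace and stop on an object; "force" is the grip in N (left out, the last holds). Time passes only in rows, so rows that do not move let the fingers close. It gives the time, the measured TCP pose, the force and the opening at its end, in the units of the state.
- manip.get_obs(): the state, without advancing time (a new reading comes with each control period).
- viewer.camera(name): name is "scene" or "side" or "wrist"; returns (picture, depth): 420x560x3 uint8, red, green, blue; 420x560 float32, m along the optical axis (not along the pixel's ray), 0 where there is no reading.
- viewer.calibration(name): a dict with "fx", "fy", "cx", "cy" (pixels), "R" (3x3) and "t" (3): a world point X has camera coordinates R X + t; the wrist camera has in their place "T_tool_cam" (4x4, takes a point from camera to tool coordinates, whose origin is the TCP and whose axes are the flange's). Camera axes: x right, y down, z forward; pixel columns grow to the right and rows downward; lengths in m; the calibration is good to about 2 mm. A picture is of the moment at which its call begins: read the wrist's pose just before it. calibration takes no time and is no camera call.
- manip.hand_in(): hands the job in, once; it reports no verdict.
The state is a dict: "clock": time; "joint_pos": joint angles; "joint_velocities": joint speeds; "tau": joint torques, N m; "position": TCP position; "ee_rot": TCP orientation; "ft_force": force on the tool from outside, world axes, zero at the start; "torque": the same for the moment, N m; "grip_width": opening from 0.0 (shut) to 1.0 (fully open).
Only numpy, scipy, OpenCV 4.12 (cv2) and the standard library are available. Lean on these libraries where they do the work, as an engineer would, in place of code of your own. Each camera call takes 0.05 s, during which the arm holds its last target.

## Working session

There is one attempt and no reset: what is moved stays moved. The work goes in short steps, Python scripts to look and compute and a tool call to move; the robot and the scene stay as the last step left them, time stands still between calls to the robot, and variables do not carry over. Pictures are saved under pics/ and viewed, and the job is handed in when it is done.

Besides the shell and the picture viewer there is one more tool, called after "Request:" by a JSON object that holds its "op" and its "data". move_arm: Moves the arm, as the interface text tells. Its arguments: {"type":"object","properties":{"deltas":{"type":"array"},"force":{"type":"number"}},"required":["deltas"]}

```bash
mkdir -p pics; ls
python3 - <<'E'
from workcell import manip, viewer
import cv2, numpy as np
print(manip.get_obs())
for n in ["scene","side"]:
    p,d=viewer.camera(n); cv2.imwrite(f"pics/{n}0.png",p[:,:,::-1]); np.savez(f"pics/{n}0.npz",p=p,d=d)
    print(n,viewer.calibration(n))
print(viewer.calibration("wrist"))
E
```

```text
pics
{'clock': 0.0, 'joint_pos': array([-1.31859186,  0.33288128, -0.06473758,  1.46097211,  0.02160957,
        1.34988059, -0.08848702]), 'joint_velocities': array([ 4.69485131e-04,  1.62285373e-03, -6.90356497e-04,  1.99541422e-05,
        1.70633491e-03,  2.04715196e-03, -4.79921260e-04]), 'tau': array([-1.11317720e-03, -6.25436854e+01,  4.82113136e-02, -3.91633558e+01,
        1.60916807e-02,  9.36041266e-03,  4.85177850e-05]), 'position': array([0.16948198, 0.60118303, 0.23049545]), 'ee_rot': array([ 1.36934481e-01,  9.90579843e-01, -7.19450554e-04, -6.69740093e-05]), 'ft_force': array([-0.23811875, -0.72080238, -0.35885325]), 'torque': array([ 0.02079906, -0.01711766,  0.00316643]), 'grip_width': 0.9968451822632312}
scene {'fx': 436.9535919372987, 'fy': 436.9535919372987, 'cx': 269.13519155464417, 'cy': 204.26531637918745, 'R': array([[-0.40853652, -0.91249987,  0.0210214 ],
       [-0.55243851,  0.22886828, -0.80151794],
       [ 0.72657388, -0.33906238, -0.59760112]]), 't': array([0.31333319, 0.33087981, 0.56546659])}
side {'fx': 473.5275138670866, 'fy': 473.5275138670866, 'cx': 273.4162597931905, 'cy': 212.148386793399, 'R': array([[ 9.98138142e-01, -5.44064616e-02,  2.75714789e-02],
       [-3.33426435e-04, -4.56897378e-01, -8.89519351e-01],
       [ 6.09929368e-02,  8.87853999e-01, -4.56064840e-01]]), 't': array([-0.56048696,  0.07468692,  0.89425231])}
{'fx': 325.5578675385516, 'fy': 325.5578675385516, 'cx': 274.95115670051143, 'cy': 202.72272483541903, 'T_tool_cam': array([[ 6.06910744e-04, -9.55089608e-01, -2.96316506e-01,
         7.66175906e-02],
       [ 9.99999726e-01,  4.54397468e-04,  5.83566133e-04,
         3.44245413e-04],
       [-4.22712479e-04, -2.96316780e-01,  9.55089623e-01,
        -1.42863451e-01],
       [ 0.00000000e+00,  0.00000000e+00,  0.00000000e+00,
         1.00000000e+00]])}
```

View pics/scene0.png

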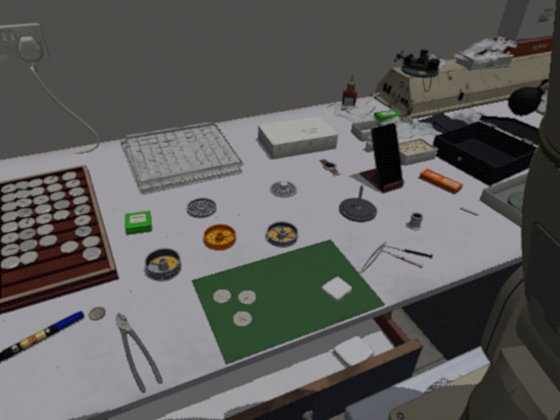

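View pics/side0.png

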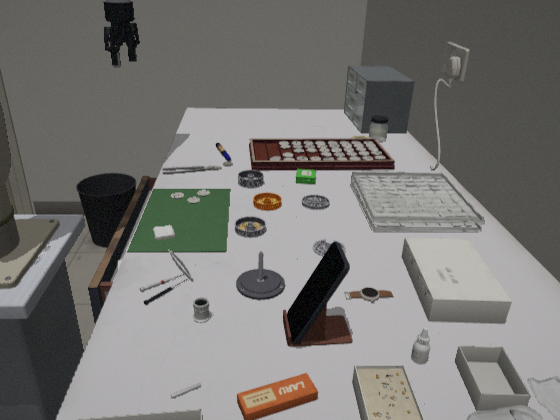

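The scene picture shows the deep basket at (163,264), the orange look-alike at (220,236), the medium basket at (282,234), the shallow basket at (202,207), the lid at (284,187) and the carrier at (358,208). A phone stand is close to the carrier at (388,160).

```bash
cat > h.py <<'E'
import numpy as np, cv2
from scipy.optimize import least_squares
def cloud(d,c):
    v,u=np.mgrid[0:d.shape[0],0:d.shape[1]]
    P=np.stack([(u-c['cx'])/c['fx']*d,(v-c['cy'])/c['fy']*d,d],-1)
    if 'R' in c: W=(P-np.array(c['t']))@np.array(c['R'])
    else: W=P
    W[d<=0]=np.nan
    return W
def proj(X,c):
    p=np.array(c['R'])@X+c['t']; return c['fx']*p[0]/p[2]+c['cx'],c['fy']*p[1]/p[2]+c['cy']
E
python3 - <<'E'
from h import *
from workcell import viewer
seeds={'scene':dict(deep=(163,264),orange=(220,236),med=(282,234),shal=(202,207),lid=(284,187),car=(358,208),loupe=(417,220),tin=(138,222),phone=(390,155),watch=(330,167)),
'side':dict(deep=(251,179),orange=(267,201),med=(251,227),shal=(316,202),lid=(326,247),car=(261,284),loupe=(202,308),tin=(306,176),phone=(318,300),watch=(370,295))}
for n in seeds:
    z=np.load(f'pics/{n}0.npz'); c=viewer.calibration(n); W=cloud(z['d'].astype(float),c)
    for k,(u,v) in seeds[n].items():
        r=12
        s=np.nanmedian(W[v-r:v+r,u-r:u+r].reshape(-1,3),0)
        m=(np.hypot(W[...,0]-s[0],W[...,1]-s[1])<0.07)&(W[...,2]>0.004)&(W[...,2]<.2)
        nl,lab=cv2.connectedComponents(m.astype(np.uint8))
        l=np.bincount(lab[v-r:v+r,u-r:u+r].ravel(),minlength=nl);l[0]=0
        Q=W[lab==l.argmax()]
        a,b=np.nanpercentile(Q,[1,99],axis=0)
        print(n,k,len(Q),'mid',((a+b)/2).round(4),'ext',(b-a)[:2].round(3),'ztop',b[2].round(4))
    t=W[180:260,100:400].reshape(-1,3) if n=='scene' else W[200:250,235:350].reshape(-1,3)
    print('table z',np.nanpercentile(t[:,2],[10,30,50]))
E
```

```text
scene deep 543 mid [0.5176 0.3309 0.0137] ext [0.066 0.063] ztop 0.0232
scene orange 272 mid [0.5544 0.2061 0.0099] ext [0.066 0.064] ztop 0.0158
scene med 266 mid [0.5137 0.0841 0.01  ] ext [0.066 0.065] ztop 0.0158
scene shal 106 mid [0.669  0.2096 0.0063] ext [0.066 0.064] ztop 0.0086
scene lid 54 mid [0.6678 0.0067 0.0112] ext [0.016 0.016] ztop 0.0181
scene car 670 mid [ 0.5278 -0.1127  0.0333] ext [0.077 0.077] ztop 0.0625
scene loupe 162 mid [ 0.4339 -0.1954  0.0173] ext [0.023 0.023] ztop 0.0299
scene tin 515 mid [0.6603 0.3505 0.0127] ext [0.055 0.055] ztop 0.0209
scene phone 1719 mid [ 0.5989 -0.2333  0.0723] ext [0.074 0.071] ztop 0.1392
scene watch 56 mid [ 0.7128 -0.1463  0.0059] ext [0.029 0.028] ztop 0.0078
table z [-0.00323866 -0.00232518 -0.00156691]
side deep 340 mid [0.5193 0.3307 0.0138] ext [0.062 0.068] ztop 0.0234
side orange 276 mid [0.5578 0.2062 0.0099] ext [0.062 0.068] ztop 0.0157
side med 285 mid [0.5164 0.0834 0.0098] ext [0.063 0.067] ztop 0.0155
side shal 119 mid [0.6717 0.2085 0.0065] ext [0.063 0.067] ztop 0.009
side lid 57 mid [0.6707 0.0064 0.0114] ext [0.016 0.019] ztop 0.0182
side car 1149 mid [ 0.5323 -0.1152  0.0341] ext [0.077 0.076] ztop 0.0641
side loupe 302 mid [ 0.437  -0.1977  0.0173] ext [0.023 0.023] ztop 0.0297
side tin 243 mid [0.6635 0.3463 0.013 ] ext [0.052 0.058] ztop 0.0213
side phone 3301 mid [ 0.6043 -0.2367  0.0728] ext [0.077 0.07 ] ztop 0.1404
side watch 193 mid [ 0.72   -0.1492  0.0059] ext [0.037 0.031] ztop 0.0077
table z [-0.00249584 -0.00171994 -0.00112804]
```

Request:
{"op": "move_arm", "data": {"deltas": [[0,0,0,0,0,-7.9,1],[0,0,0,0,0,-7.9,1],[-0.043,-0.034,0.01,0,0,0,1],[-0.043,-0.034,0.01,0,0,0,1],[-0.043,-0.034,0.01,0,0,0,1],[-0.043,-0.034,0.01,0,0,0,1],[-0.043,-0.034,0.01,0,0,0,1],[-0.043,-0.034,0.01,0,0,0,1],[-0.043,-0.034,0.01,0,0,0,1],[0,0,0,0,0,0,1]], "force": 40}}

```text
clock: 1.35
position: [0.4742, 0.3589, 0.16]
ee_rot: [0.003, 1.0, -0.002, -0.0]
ft_force: [0.4, 0.0, 0.3]
grip_width: 1.002
```

```bash
cat >> h.py <<'E'
from scipy.spatial.transform import Rotation as Ro
def wrist(name):
    from workcell import manip, viewer
    o=manip.get_obs(); p,d=viewer.camera('wrist'); c=viewer.calibration('wrist')
    cv2.imwrite(f'pics/{name}.png',p[:,:,::-1]); 
    T=np.array(c['T_tool_cam']); P=cloud(d.astype(float),c)
    Pt=P@T[:3,:3].T+T[:3,3]
    W=Pt@Ro.from_quat(o['ee_rot']).as_matrix().T+o['position']
    np.savez(f'pics/{name}.npz',p=p,d=d,W=W,Pt=Pt)
    print(o['clock'],o['position'].round(4),o['ee_rot'].round(4))
    return o,p,d,W,Pt
def circ(Q,r=None):
    # robust circle fit of xy points
    x0=np.r_[(Q.max(0)+Q.min(0))/2, .033]
    f=(lambda s:np.hypot(Q[:,0]-s[0],Q[:,1]-s[1])-(r or s[2]))
    s=least_squares(f,x0,loss='soft_l1',f_scale=.001)
    return s.x, np.abs(f(s.x)).mean()
def rim(W,xy,z0,z1,rad=.06,rin=.028,r=None):
    m=(np.hypot(W[...,0]-xy[0],W[...,1]-xy[1])<rad)&(W[...,2]>z0)&(W[...,2]<z1)
    Q=W[m]
    c=(Q.min(0)+Q.max(0))[:2]/2
    for _ in range(4):
        k=np.hypot(Q[:,0]-c[0],Q[:,1]-c[1])>rin
        s,e=circ(Q[k][:,:2],r); c=s[:2]
    return s,e,k.sum(),np.median(Q[k][:,2])
E
python3 - <<'E'
from h import *
o,p,d,W,Pt=wrist('w1')
print(rim(W,(.518,.331),.018,.03,rad=.045))
print(np.nanpercentile(W[...,2],[5,30,50,70]))
E
```

```text
1.35 [0.4742 0.3589 0.16  ] [ 0.0034  1.     -0.0016 -0.    ]
(array([0.51770383, 0.33221535, 0.0318585 ]), np.float64(0.0005199392286940461), np.int64(664), np.float64(0.02390964155558918))
[-0.00064436  0.00047325  0.00188063  0.01415491]
```

View pics/w1.png

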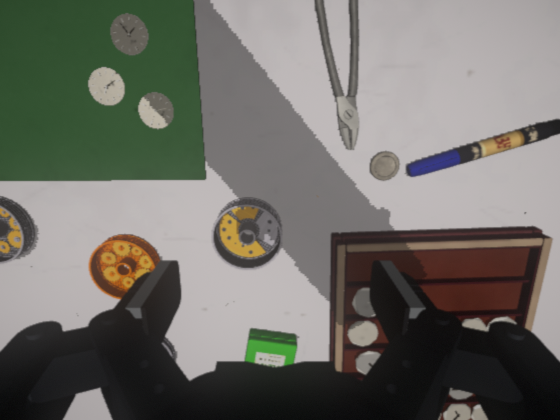

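Request:
{"op": "move_arm", "data": {"deltas": [[-0.0435,-0.0267,0,-0.2,0,-0.4,1],[0,0,0.05,0,0,0,1],[0,0,0.05,0,0,0,1],[0,0,0.03,0,0,0,1],[0,0,0.02,0,0,0,1],[0,0,0.013,0,0,0,1],[0,0,0,0,0,0,1]]}}

```text
clock: 2.28
position: [0.5141, 0.3381, -0.0019]
ee_rot: [-0.004, 1.0, 0.002, -0.0]
ft_force: [0.1, -0.1, 0.2]
grip_width: 1.001
```

Run:
```python
from h import *
o,p,d,W,Pt=wrist('w2')
print(o['ft_force'])
print(rim(W,(.518,.331),.018,.03,rad=.045))
```

```text
2.275 [ 0.5141  0.3381 -0.0019] [-4.2e-03  1.0e+00  1.7e-03 -2.0e-04]
[ 0.13387176 -0.08788186  0.18884712]
(array([0.51742928, 0.33165642, 0.03209278]), np.float64(0.0015704544429510094), np.int64(4462), np.float64(0.02362372443343029))
```

View pics/w2.png

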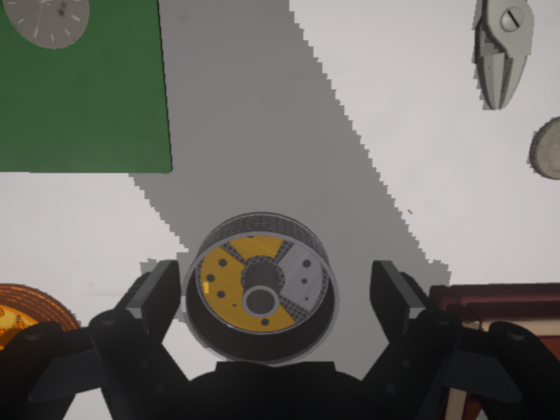

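Request:
{"op": "move_arm", "data": {"deltas": [[-0.0036,-0.006,0.001,0.2,0,0.5,1],[0,0,0,0,0,0,1],[0,0,0,0,0,0,0.5],[0,0,0,0,0,0,0.3],[0,0,0,0,0,0,0.3],[0,0,0,0,0,0,0.3]]}}

```text
clock: 3.08
position: [0.5183, 0.332, -0.0019]
ee_rot: [0.0, 1.0, 0.0, 0.0]
ft_force: [-1.7, -2.2, 6.1]
grip_width: 0.754
```

Run:
```python
from h import *
o,p,d,W,Pt=wrist('w3')
print(o['ft_force'],o['grip_width'])
print(rim(W,(.518,.331),.018,.03,rad=.045))
print(rim(W,(.518,.331),.018,.03,rad=.036,rin=.029,r=.032))
```

```text
3.075 [ 0.5183  0.332  -0.0019] [4.e-04 1.e+00 2.e-04 3.e-04]
[-1.71637595 -2.21154506  6.14994588] 0.7538809025432818
(array([0.51746514, 0.33234385, 0.03216752]), np.float64(0.001552157293286316), np.int64(5007), np.float64(0.023820833774355184))
(array([0.51759694, 0.33235406, 0.033     ]), np.float64(0.0006672508141004602), np.int64(4419), np.float64(0.023801474022858742))
```

View pics/w3.png

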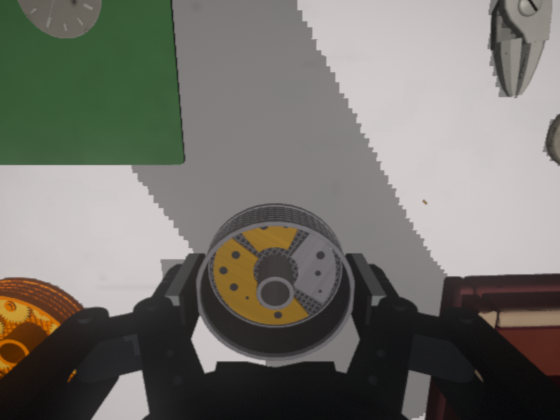

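Request:
{"op": "move_arm", "data": {"deltas": [[0,0,-0.01,0,0,0,0.3],[0,0,-0.04,0,0,0,0.3],[0,0,-0.045,0,0,0,0.3],[0,-0.02,-0.04,0,0,0,0.3],[-0.007,-0.04,0,0,0,0,0.3],[-0.008,-0.04,0,0,0,0,0.3],[-0.008,-0.04,0,0,0,0,0.3],[-0.008,-0.04,0,0,0,0,0.3],[-0.008,-0.04,0,0,0,0,0.3],[-0.008,-0.04,0,0,0,0,0.3]]}}

```text
clock: 4.38
position: [0.5649, 0.0706, 0.1329]
ee_rot: [0.0, 1.0, 0.0, 0.0]
ft_force: [1.3, 0.3, -0.2]
grip_width: 0.755
```

Request:
{"op": "move_arm", "data": {"deltas": [[0,-0.04,0,0,0,0,0.3],[0,-0.04,0,0,0,0,0.3],[0,-0.025,0,0,0,0,0.3],[0,0,0,0,0,0,0.3],[0,0,0,0,0,0,0.3]]}}

```text
clock: 5.0
position: [0.5648, -0.0322, 0.1325]
ee_rot: [-0.0, 1.0, 0.0, 0.0]
ft_force: [-0.4, 0.4, -1.6]
grip_width: 0.753
```

Run:
```python
from h import *
o,p,d,W,Pt=wrist('w4')
print(o['ft_force'],o['grip_width'])
```

```text
5.0 [ 0.5648 -0.0322  0.1325] [-0.e+00  1.e+00  4.e-04  1.e-04]
[-0.38037401  0.368143   -1.64861261] 0.7529040638140793
```

View pics/w4.png

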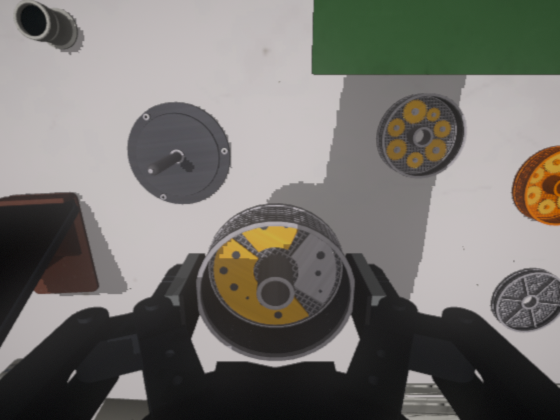

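The deep basket is held level. The carrier is at (178,150) with its spindle tip at (152,170), the medium basket is at (420,135) and the shallow basket at (530,300).

Run:
```python
from h import *
z=np.load('pics/w4.npz');W=z['W'];Pt=z['Pt']
o=np.array([.5648,-.0322,.1325])
u,v=np.mgrid[0:420,0:560][1],np.mgrid[0:420,0:560][0]
m=(u>120)&(u<240)&(v>95)&(v<210)
Q=W[m]; 
for a,b in [(.004,.0088),(.0085,.013),(.03,.045),(.05,.06),(.06,.068)]:
    q=Q[(Q[:,2]>a)&(Q[:,2]<b)]
    print(a,b,len(q),q.mean(0).round(4),((q.max(0)+q.min(0))/2).round(4),(q.max(0)-q.min(0)).round(4))
q=Q[(Q[:,2]>.004)&(Q[:,2]<.013)]
h=cv2.convexHull((q[:,:2]*1e4).astype(np.int32)); print('hull circ',cv2.minEnclosingCircle(h))
hh=h[:,0]/1e4; print(circ(hh))
# held basket in world
B=W[(v>195)&(v<365)&(u>195)&(u<355)]
print('rim z',np.nanpercentile(B[:,2],[50,90,98]))
for zz in [(.146,.165),(.15,.17)]:
  s=rim(W,o[:2],*zz,rad=.04,rin=.029,r=.0325);print(s, s[0][:2]-o[:2])
print('med',rim(W,(.515,.084),.012,.02,rad=.045,rin=.028))
print('shal',rim(W,(.67,.209),.006,.012,rad=.045,rin=.026))
```

```text
0.004 0.0088 2849 [ 0.5267 -0.1092  0.007 ] [ 0.5306 -0.1118  0.0064] [0.084  0.0849 0.0048]
0.0085 0.013 5097 [ 0.5288 -0.1106  0.0102] [ 0.53   -0.1091  0.0107] [0.0738 0.0755 0.0044]
0.03 0.045 81 [ 0.529  -0.1092  0.0376] [ 0.5301 -0.1103  0.0374] [0.0073 0.0055 0.0147]
0.05 0.06 67 [ 0.529  -0.1091  0.0552] [ 0.53   -0.1102  0.055 ] [0.007  0.0055 0.0099]
0.06 0.068 95 [ 0.5296 -0.1099  0.0647] [ 0.5304 -0.111   0.064 ] [0.0076 0.0067 0.0079]
hull circ ((5305.533203125, -1118.0977783203125), 427.402099609375)
(array([ 0.53044763, -0.1117506 ,  0.04242159]), np.float64(0.00012183160580128933))
rim z [0.1390108  0.15776934 0.15968222]
(array([ 0.56395217, -0.03169807,  0.033     ]), np.float64(0.0010281940263490881), np.int64(7235), np.float64(0.15625936443828786)) [-0.00084783  0.00050193]
(array([ 0.56390816, -0.03170309,  0.033     ]), np.float64(0.0011554689353073153), np.int64(6350), np.float64(0.15803927111551377)) [-0.00089184  0.00049691]
med (array([0.51451197, 0.08463574, 0.03184417]), np.float64(0.0005451920854371656), np.int64(889), np.float64(0.015966081645213973))
shal (array([0.66953276, 0.21040632, 0.03176006]), np.float64(0.0007937952906554059), np.int64(639), np.float64(0.008658967471500648))
```

Request:
{"op": "move_arm", "data": {"deltas": [[0.011,-0.027,0,0,0,0,0.3],[0.011,-0.027,0,0,0,0,0.3],[0.0115,-0.0258,0,0,0,0,0.3],[0,0,0.025,0,0,0,0.3],[0,0,0.022,0,0,0,0.3],[0,0,0,0,0,0,0.3],[0,0,0,0,0,0,0.3]]}}

```text
clock: 5.92
position: [0.5317, -0.1124, 0.0861]
ee_rot: [-0.0, 1.0, 0.0, 0.0]
ft_force: [1.4, -0.6, -0.8]
grip_width: 0.751
```

```bash
cat > held.py <<'E'
from h import *
import sys
from workcell import viewer
n=sys.argv[1]; hz=float(sys.argv[2])
o,p,d,W,Pt=wrist('w'+n); print(o['ft_force'].round(2),o['grip_width'])
t=o['position']
s=rim(W,t[:2],t[2]+hz-.006,t[2]+hz+.006,rad=.04,rin=.029,r=.0325);print('held',s, s[0][:2]-t[:2])
p,d2=viewer.camera('side'); cv2.imwrite(f'pics/s{n}.png',cv2.resize(p[160:340,160:400,::-1],None,fx=3,fy=3)); np.savez(f'pics/s{n}.npz',p=p,d=d2)
a=cv2.imread(f'pics/w{n}.png')
E
python3 held.py 5 .026
```

```text
5.925 [ 0.5317 -0.1124  0.0861] [-1.e-04  1.e+00  1.e-04  4.e-04]
[ 1.44 -0.63 -0.77] 0.7514548319639482
held (array([ 0.53089393, -0.11190624,  0.033     ]), np.float64(0.0011159771116251403), np.int64(4671), np.float64(0.11180563572984614)) [-0.00084135  0.00051776]
```

View pics/w5.png

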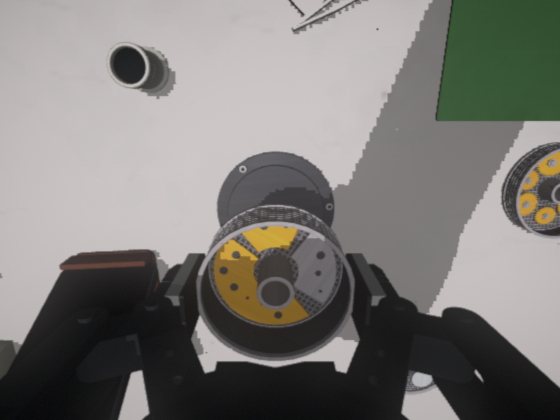

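View pics/s5.png

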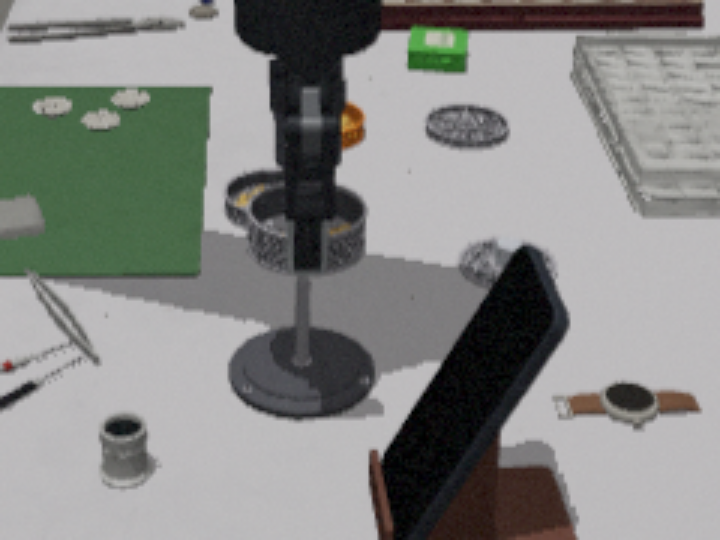

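Request:
{"op": "move_arm", "data": {"deltas": [[0.0005,0.0004,0.008,0,0,0,0.3],[0,0,0.015,0,0,0,0.3],[0,0,0.015,0,0,0,0.3],[0,0,0,0,0,0,0.3]]}}

```text
clock: 6.52
position: [0.5294, -0.1125, 0.0454]
ee_rot: [0.0, 1.0, 0.0, -0.002]
ft_force: [0.4, -0.4, -1.0]
grip_width: 0.754
```

```bash
python3 held.py 6 .026
```

```text
6.525 [ 0.5294 -0.1125  0.0454] [ 5.0e-04  1.0e+00  0.0e+00 -1.6e-03]
[ 0.44 -0.37 -0.99] 0.7540765134417448
held (array([ 0.52863759, -0.11197728,  0.033     ]), np.float64(0.0011103732621524241), np.int64(4656), np.float64(0.07111847897109781)) [-0.00074953  0.00052816]
```

View pics/w6.png

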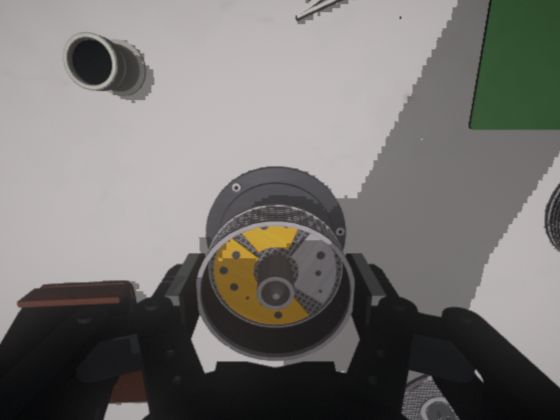

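View pics/s6.png

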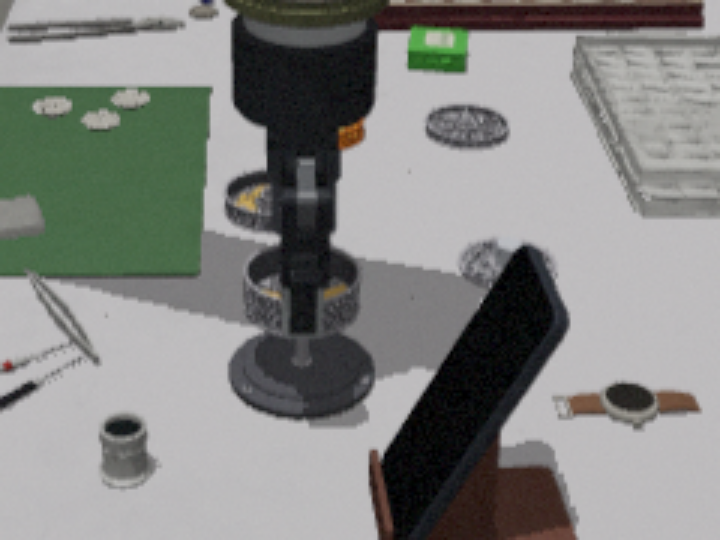

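Request:
{"op": "move_arm", "data": {"deltas": [[0,0,0,0,0,0,0.3],[0,0,0,0,0,0,0.3]]}}

```text
clock: 6.88
position: [0.5309, -0.1126, 0.0477]
ee_rot: [0.0, 1.0, 0.0, 0.0]
ft_force: [0.7, -0.5, -1.0]
grip_width: 0.751
```

Request:
{"op": "move_arm", "data": {"deltas": [[0,0.0005,0.008,0,0,0,0.3],[0,0,0.01,0,0,0,0.3],[0,0,0.01,0,0,0,0.3],[0,0,0.006,0,0,0,0.3],[0,0,0.004,0,0,0,0.3],[0,0,0.001,0,0,0,0.3],[0,0,0,0,0,0,0.3],[0,0,0,0,0,0,0.3]]}}

```text
clock: 7.88
position: [0.5309, -0.1121, 0.0085]
ee_rot: [0.0, 1.0, 0.0, 0.0]
ft_force: [-0.5, 0.4, -1.6]
grip_width: 0.755
```

Request:
{"op": "move_arm", "data": {"deltas": [[0,0,0.001,0,0,0,0.3],[0,0,0.001,0,0,0,0.3],[0,0,0,0,0,0,0.3]]}}

```text
clock: 8.25
position: [0.531, -0.1121, 0.008]
ee_rot: [0.0, 1.0, 0.0, 0.0]
ft_force: [-9.0, 2.2, 21.8]
grip_width: 0.75
```

Request:
{"op": "move_arm", "data": {"deltas": [[0,0,-0.001,0,0,0,0.3],[0,0,0,0,0,0,0.8],[0,0,0,0,0,0,0.9],[0,0,-0.004,0,0,0,0.9],[0,0,-0.03,0,0,0,0.9],[0,0,-0.04,0,0,0,0.9],[0,0,-0.04,0,0,0,0.9],[0,0.03,0,0,0,0,0.9],[0,0.04,0,0,0,0,0.9],[0,0,0,0,0,0,1]]}}

```text
clock: 9.5
position: [0.5308, -0.0386, 0.1214]
ee_rot: [-0.002, 1.0, 0.001, 0.0]
ft_force: [0.3, -1.1, -1.4]
grip_width: 0.999
```

Run:
```python
from h import *
o,p,d,W,Pt=wrist('w7')
print('deep on carrier',rim(W,(.5304,-.1115),.029,.039,rad=.045,rin=.028))
print('med',rim(W,(.515,.084),.012,.02,rad=.045,rin=.028))
```

```text
9.5 [ 0.5308 -0.0386  0.1214] [-2.1e-03  1.0e+00  7.0e-04  1.0e-04]
deep on carrier (array([ 0.53061293, -0.11134229,  0.03184825]), np.float64(0.0005237981926544691), np.int64(998), np.float64(0.03387450535963407))
med (array([0.51432547, 0.08466163, 0.03185251]), np.float64(0.0005736869488110635), np.int64(929), np.float64(0.015938384301740993))
```

View pics/w7.png

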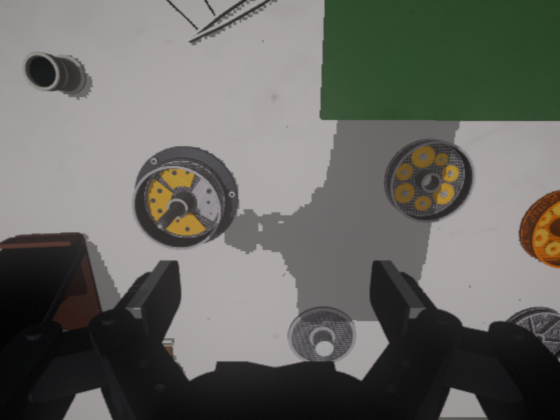

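The deep basket is seated, with its rim at 33.9 mm against 34 expected. The medium basket is next, at (429,180).

Request:
{"op": "move_arm", "data": {"deltas": [[0.004,0.03,0,0,0,0,1],[0.004,0.03,0,0,0,0,1],[0.004,0.03,0,0,0,0,1],[0.0044,0.033,0,0,0,0,1],[0,0,0.04,0,0,0,1],[0,0,0.04,0,0,0,1],[0,0,0,0,0,0,1],[0,0,0,0,0,0,1]]}}

```text
clock: 10.55
position: [0.5154, 0.0803, 0.0427]
ee_rot: [0.001, 1.0, 0.0, 0.001]
ft_force: [-0.3, 0.4, 1.2]
grip_width: 0.999
```

Request:
{"op": "move_arm", "data": {"deltas": [[0.001,0.0044,0.015,0,0,0,1],[0,0,0.015,0,0,0,1],[0,0,0.0125,0,0,0,1],[0,0,0,0,0,0,1],[0,0,0,0,0,0,1],[0,0,0,0,0,0,0.3],[0,0,0,0,0,0,0.3],[0,0,0,0,0,0,0.3],[0,0,0,0,0,0,0.3]]}}

```text
clock: 11.68
position: [0.5138, 0.0854, -0.0001]
ee_rot: [0.001, 1.0, 0.0, 0.0]
ft_force: [-4.8, -1.4, 10.1]
grip_width: 0.759
```

```bash
python3 held.py 8 .016
```

```text
11.675 [ 5.138e-01  8.540e-02 -1.000e-04] [6.e-04 1.e+00 3.e-04 4.e-04]
[-4.76 -1.42 10.06] 0.7585441645347007
held (array([0.51379909, 0.08584748, 0.033     ]), np.float64(0.0010906499050486133), np.int64(4019), np.float64(0.01581477717442535)) [2.01558329e-05 4.55496161e-04]
```

View pics/w8.png

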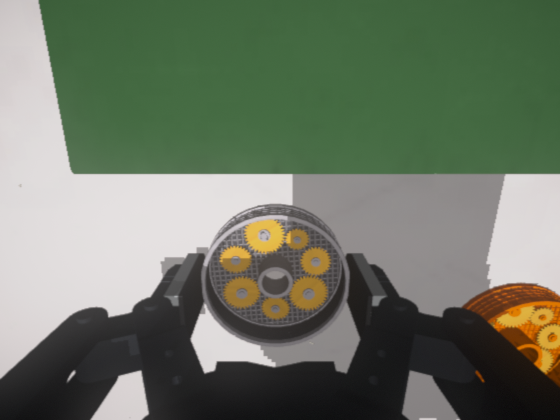

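Request:
{"op": "move_arm", "data": {"deltas": [[0,0,-0.01,0,0,0,0.3],[0,0,-0.04,0,0,0,0.3],[0,0,-0.04,0,0,0,0.3],[0,-0.02,-0.03,0,0,0,0.3],[-0.004,-0.04,0,0,0,0,0.3],[-0.004,-0.04,0,0,0,0,0.3],[-0.004,-0.04,0,0,0,0,0.3],[-0.0046,-0.04,0,0,0,0,0.3],[0,-0.017,0,0,0,0,0.3],[0,0,0,0,0,0,0.3]]}}

```text
clock: 13.02
position: [0.5297, -0.1124, 0.119]
ee_rot: [0.001, 1.0, 0.0, 0.0]
ft_force: [0.8, 0.1, -1.2]
grip_width: 0.756
```

Request:
{"op": "move_arm", "data": {"deltas": [[0,0,0,0,0,0,0.3],[0,0,0,0,0,0,0.3]]}}

```text
clock: 13.28
position: [0.53, -0.1101, 0.1188]
ee_rot: [-0.001, 1.0, 0.0, -0.0]
ft_force: [-0.4, 0.0, -0.1]
grip_width: 0.755
```

```bash
python3 held.py 9 .016
```

```text
13.275 [ 0.53   -0.1101  0.1188] [-7.e-04  1.e+00  3.e-04 -0.e+00]
[-0.37  0.03 -0.06] 0.7551890122394049
held (array([ 0.53004576, -0.10957233,  0.033     ]), np.float64(0.0011170679957948006), np.int64(3901), np.float64(0.13450644666831818)) [8.18528179e-05 4.95423443e-04]
```

View pics/s9.png

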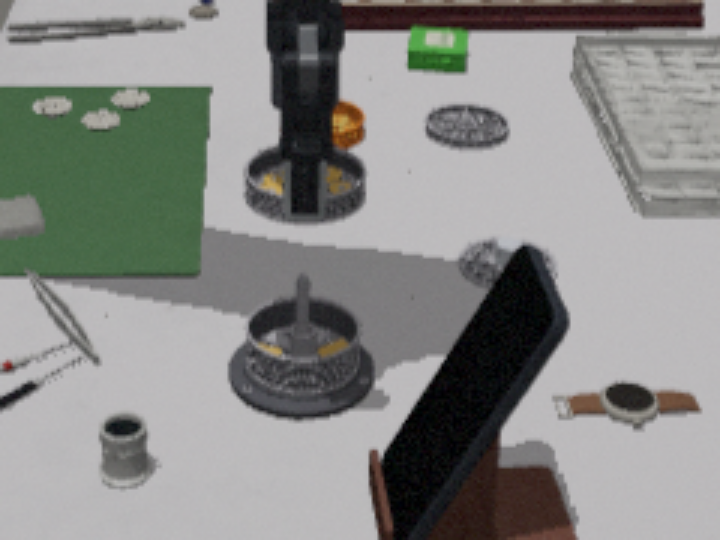

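Request:
{"op": "move_arm", "data": {"deltas": [[0,0,0.02,0,0,0,0.3],[0,0,0.015,0,0,0,0.3],[0,0,0,0,0,0,0.3],[0,0,0,0,0,0,0.3]]}}

```text
clock: 13.88
position: [0.5301, -0.1117, 0.0842]
ee_rot: [0.0, 1.0, 0.0, 0.0]
ft_force: [0.2, 0.2, 0.4]
grip_width: 0.755
```

Good alignment. I'll lower it to just above the seat at 34 mm.

Request:
{"op": "move_arm", "data": {"deltas": [[-0.0003,0,0.008,0,0,0,0.3],[0,0,0.01,0,0,0,0.3],[0,0,0.01,0,0,0,0.3],[0,0,0.01,0,0,0,0.3],[0,0,0.007,0,0,0,0.3],[0,0,0.003,0,0,0,0.3],[0,0,0,0,0,0,0.3],[0,0,0,0,0,0,0.3]]}}

```text
clock: 14.88
position: [0.5304, -0.1117, 0.0361]
ee_rot: [0.0, 1.0, 0.0, 0.0]
ft_force: [0.5, 0.6, -1.5]
grip_width: 0.754
```

Request:
{"op": "move_arm", "data": {"deltas": [[0,0,0.0015,0,0,0,0.3],[0,0,0.0013,0,0,0,0.3],[0,0,0,0,0,0,0.3]]}}

```text
clock: 15.25
position: [0.5304, -0.1117, 0.034]
ee_rot: [0.0, 1.0, 0.0, 0.0]
ft_force: [-5.3, 1.1, 11.3]
grip_width: 0.758
```

Request:
{"op": "move_arm", "data": {"deltas": [[0,0,-0.0005,0,0,0,0.6],[0,0,0,0,0,0,0.8],[0,0,0,0,0,0,0.9],[0,0,-0.004,0,0,0,0.9],[0,0,-0.03,0,0,0,0.9],[0,0,-0.03,0,0,0,0.9],[0,0,-0.03,0,0,0,0.9],[0,0.03,0,0,0,0,0.9],[-0.02,0.04,0,0,0,0,0.9],[0,0,0,0,0,0,1]]}}

```text
clock: 16.5
position: [0.5512, -0.0377, 0.1277]
ee_rot: [-0.002, 1.0, 0.001, 0.0]
ft_force: [-0.2, -0.4, 0.3]
grip_width: 0.998
```

Run:
```python
from h import *
o,p,d,W,Pt=wrist('w10')
print('med on deep',rim(W,(.5304,-.1115),.045,.055,rad=.045,rin=.028))
print('lid knob'); 
m=(np.hypot(W[...,0]-.669,W[...,1]-.007)<.03)&(W[...,2]>.014)&(W[...,2]<.022);Q=W[m];print(len(Q),(Q.min(0)+Q.max(0))/2,np.ptp(Q,axis=0)) if len(Q) else 0
```

```text
16.5 [ 0.5512 -0.0377  0.1277] [-2.4e-03  1.0e+00  7.0e-04  3.0e-04]
med on deep (array([ 0.53109925, -0.11090056,  0.03183197]), np.float64(0.0005372534815730413), np.int64(1125), np.float64(0.04993242810359129))
lid knob
287 [0.66958628 0.00797288 0.01709781] [0.01800127 0.01786104 0.00619327]
```

View pics/w10.png

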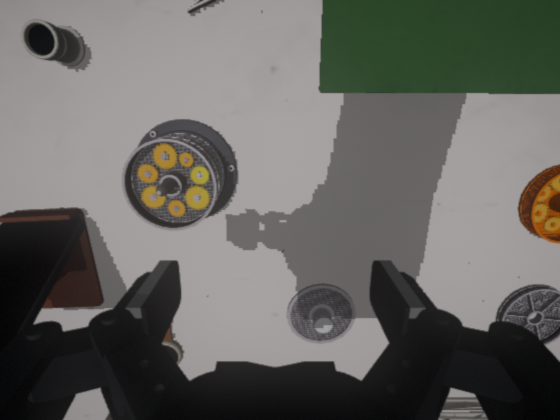

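The medium basket is seated, with its rim at 49.9 mm. The shallow basket is next, at (535,315).

Request:
{"op": "move_arm", "data": {"deltas": [[-0.019,0.042,0,0,0,0,1],[-0.02,0.042,0,0,0,0,1],[-0.02,0.042,0,0,0,0,1],[-0.02,0.042,0,0,0,0,1],[-0.02,0.042,0,0,0,0,1],[-0.02,0.042,0,0,0,0,1],[0,0,0.04,0,0,0,1],[0,0,0.03,0,0,0,1],[0,0,0,0,0,0,1],[0,0,0,0,0,0,1]]}}

```text
clock: 17.8
position: [0.6703, 0.2096, 0.0591]
ee_rot: [0.001, 1.0, 0.0, 0.001]
ft_force: [-0.6, -0.1, -0.0]
grip_width: 1.003
```

Run:
```python
from h import *
o,p,d,W,Pt=wrist('w11')
print('shal',rim(W,(.6695,.2104),.006,.013,rad=.045,rin=.026))
```

```text
17.8 [0.6703 0.2096 0.0591] [9.e-04 1.e+00 2.e-04 8.e-04]
shal (array([0.66974966, 0.2111977 , 0.03169175]), np.float64(0.000765808749602289), np.int64(1278), np.float64(0.009008850602016758))
```

View pics/w11.png

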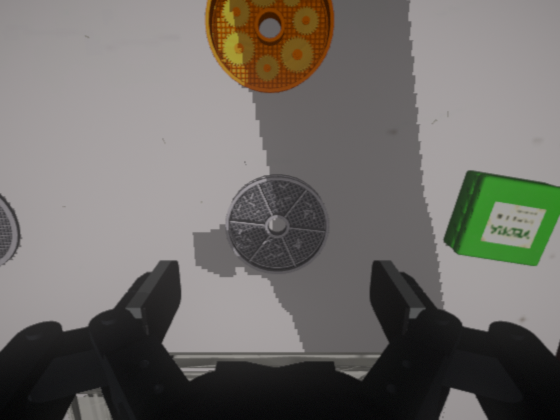

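Request:
{"op": "move_arm", "data": {"deltas": [[0.0005,0.001,0.02,0,0,0,1],[0,0,0.02,0,0,0,1],[0,0,0.0135,0,0,0,1],[0,0,0.005,0,0,0,1],[0,0,0,0,0,0,1],[0,0,0,0,0,0,1],[0,0,0,0,0,0,0.3],[0,0,0,0,0,0,0.3],[0,0,0,0,0,0,0.3],[0,0,0,0,0,0,0.3]]}}

```text
clock: 19.1
position: [0.6695, 0.2114, 0.0004]
ee_rot: [0.0, 1.0, 0.0, 0.001]
ft_force: [-1.3, -0.8, 6.6]
grip_width: 0.733
```

```bash
python3 held.py 12 .009
```

```text
19.1 [6.695e-01 2.114e-01 4.000e-04] [4.e-04 1.e+00 3.e-04 7.e-04]
[-1.35 -0.82  6.58] 0.7331992460703555
held (array([0.66972849, 0.21185558, 0.033     ]), np.float64(0.0009795523718532405), np.int64(3304), np.float64(0.008863302884283615)) [0.00019814 0.00049718]
```

View pics/w12.png

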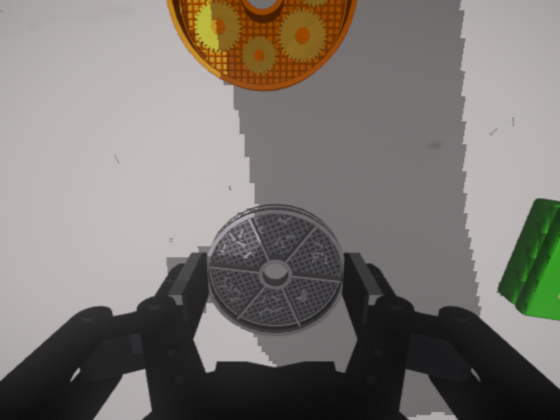

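Request:
{"op": "move_arm", "data": {"deltas": [[0,0,-0.008,0,0,0,0.3],[0,0,-0.02,0,0,0,0.3],[0,0,-0.03,0,0,0,0.3],[0,0,-0.02,0,0,0,0.3],[0,0,0,0,0,0,0.3]]}}

```text
clock: 19.82
position: [0.6701, 0.2116, 0.0795]
ee_rot: [0.0, 1.0, 0.001, 0.002]
ft_force: [0.6, 0.1, -0.6]
grip_width: 0.728
```

```bash
python3 held.py 13 .009
python3 - <<'E'
from h import *
z=np.load('pics/w13.npz')['Pt']; 
m=(np.hypot(z[...,0],z[...,1])<.036)&(np.hypot(z[...,0],z[...,1])>.026)&(abs(z[...,2]+.009)<.006)&(abs(z[...,1])<.026)
Q=z[m];A=np.c_[Q[:,:2],np.ones(len(Q))];print(len(Q),np.linalg.lstsq(A,Q[:,2],rcond=None)[0])
E
```

```text
19.825 [0.6701 0.2116 0.0795] [4.0e-04 1.0e+00 8.0e-04 1.8e-03]
[ 0.58  0.13 -0.55] 0.7282707419366367
held (array([0.67032187, 0.21207125, 0.033     ]), np.float64(0.0010283686277006297), np.int64(3268), np.float64(0.08786569441809447)) [0.00020477 0.00046414]
2209 [-0.01247134 -0.00511344 -0.00711486]
```

View pics/w13.png

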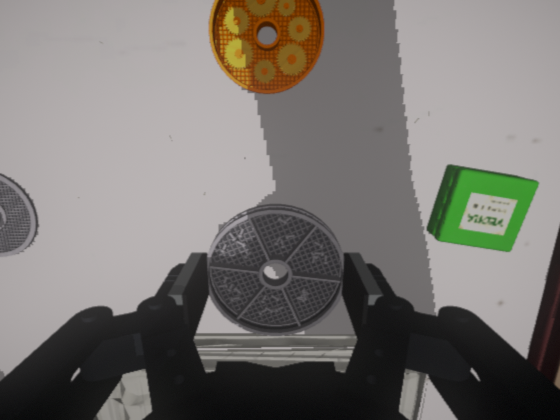

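Request:
{"op": "move_arm", "data": {"deltas": [[0,0,-0.035,0,0,0,0.3],[0.015,-0.035,0,0,0,0,0.3],[0.016,-0.038,0,0,0,0,0.3],[0.016,-0.038,0,0,0,0,0.3],[0.016,-0.038,0,0,0,0,0.3],[0.016,-0.038,0,0,0,0,0.3],[0.016,-0.038,0,0,0,0,0.3],[0.016,-0.038,0,0,0,0,0.3],[0.016,-0.038,0,0,0,0,0.3],[0.0125,-0.0225,0,0,0,0,0.3]]}}

```text
clock: 21.18
position: [0.5275, -0.1143, 0.1108]
ee_rot: [0.001, 1.0, -0.0, -0.001]
ft_force: [-0.0, -0.5, -0.4]
grip_width: 0.732
```

Request:
{"op": "move_arm", "data": {"deltas": [[0,0,0,0,0,0,0.3],[0,0,0,0,0,0,0.3],[0,0,0,0,0,0,0.3],[0,0,0,0,0,0,0.3]]}}

```text
clock: 21.68
position: [0.5294, -0.1114, 0.1118]
ee_rot: [-0.0, 1.0, 0.0, -0.0]
ft_force: [-0.8, -0.5, -0.3]
grip_width: 0.731
```

```bash
python3 held.py 14 .009
```

```text
21.675 [ 0.5294 -0.1114  0.1118] [-2.e-04  1.e+00  1.e-04 -1.e-04]
[-0.84 -0.48 -0.27] 0.7310313763280837
held (array([ 0.52964761, -0.11090569,  0.033     ]), np.float64(0.0010253556595690722), np.int64(3311), np.float64(0.12021631129936003)) [0.00028828 0.00053172]
```

View pics/s14.png

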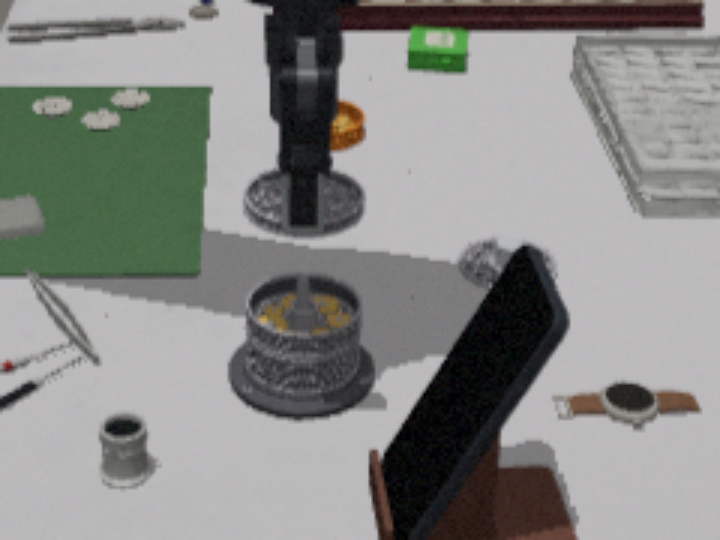

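Request:
{"op": "move_arm", "data": {"deltas": [[-0.0009,-0.0004,0.012,0,0,0,0.3],[0,0,0.012,0,0,0,0.3],[0,0,0.009,0,0,0,0.3],[0,0,0.009,0,0,0,0.3],[0,0,0.009,0,0,0,0.3],[0,0,0.006,0,0,0,0.3],[0,0,0,0,0,0,0.3],[0,0,0,0,0,0,0.3]]}}

```text
clock: 22.78
position: [0.5303, -0.1127, 0.0552]
ee_rot: [0.0, 1.0, 0.0, 0.0]
ft_force: [-0.5, -0.2, -0.5]
grip_width: 0.732
```

Request:
{"op": "move_arm", "data": {"deltas": [[0,0.0006,0.002,0,0,0,0.3],[0,0,0.0015,0,0,0,0.3],[0,0,0.001,0,0,0,0.3],[0,0,0.0006,0,0,0,0.3],[0,0,0,0,0,0,0.3]]}}

```text
clock: 23.4
position: [0.5301, -0.112, 0.0503]
ee_rot: [0.0, 1.0, 0.0, 0.0]
ft_force: [-2.6, 1.1, 5.6]
grip_width: 0.73
```

Request:
{"op": "move_arm", "data": {"deltas": [[0,0,0,0,0,0,0.6],[0,0,0,0,0,0,0.8],[0,0,0,0,0,0,0.9],[0,0,-0.004,0,0,0,0.9],[0,0,-0.03,0,0,0,0.9],[0,0,-0.03,0,0,0,0.9],[0,0,-0.015,0,0,0,0.9],[-0.01,0.03,0,0,0,0,0.9],[-0.025,0.04,0,0,0,0,0.5],[0,0,0,0,0,0,0]]}}

```text
clock: 24.65
position: [0.5661, -0.0378, 0.1282]
ee_rot: [-0.003, 1.0, 0.001, -0.0]
ft_force: [0.2, -1.1, -0.8]
grip_width: 0.556
```

Run:
```python
from h import *
o,p,d,W,Pt=wrist('w15')
print('shal on med',rim(W,(.5304,-.1115),.055,.064,rad=.045,rin=.028))
m=(np.hypot(W[...,0]-.669,W[...,1]-.007)<.03)&(W[...,2]>.014)&(W[...,2]<.022);Q=W[m];print(len(Q),(Q.min(0)+Q.max(0))/2,np.ptp(Q,axis=0)) if len(Q) else 0
```

```text
24.65 [ 0.5661 -0.0378  0.1282] [-2.6e-03  1.0e+00  7.0e-04 -2.0e-04]
shal on med (array([ 0.53099649, -0.11111705,  0.03173998]), np.float64(0.0006321596014601974), np.int64(1238), np.float64(0.058952090440729125))
244 [0.66927079 0.00624689 0.01702371] [0.01778537 0.01531304 0.00581328]
```

View pics/w15.png

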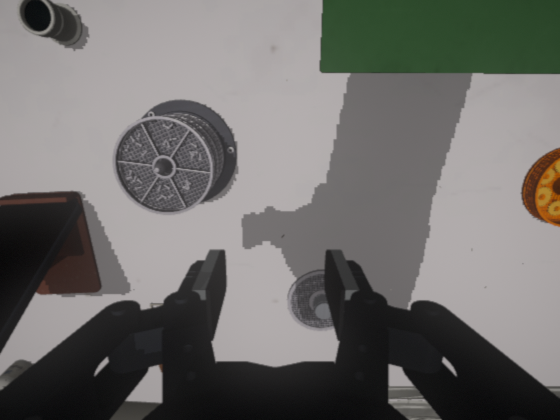

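The shallow basket is seated, with its rim at 58.95 mm. The lid is next.

Request:
{"op": "move_arm", "data": {"deltas": [[-0.03,0.015,0,0,0,0,0],[-0.037,0.017,0,0,0,0,0],[-0.037,0.017,0,0,0,0,0],[0,0,0.04,0,0,0,0],[0,0,0.03,0,0,0,0],[0,0,0,0,0,0,0],[0,0,0,0,0,0,0],[0,0,0,0,0,0,0]]}}

```text
clock: 25.7
position: [0.6701, 0.0066, 0.0607]
ee_rot: [0.001, 1.0, 0.0, 0.001]
ft_force: [0.8, -0.0, -0.1]
grip_width: 0.5
```

Run:
```python
from h import *
o,p,d,W,Pt=wrist('w16')
m=(np.hypot(W[...,0]-.669,W[...,1]-.007)<.03)&(W[...,2]>.0165)&(W[...,2]<.022);Q=W[m];print(len(Q),(Q.min(0)+Q.max(0))/2,np.ptp(Q,axis=0),np.median(Q,0)) if len(Q) else 0
```

```text
25.7 [0.6701 0.0066 0.0607] [6.0e-04 1.0e+00 1.0e-04 1.3e-03]
586 [0.67013725 0.00799435 0.01823847] [0.01741711 0.01725239 0.00344547] [0.66981339 0.00740202 0.0182582 ]
```

View pics/w16.png

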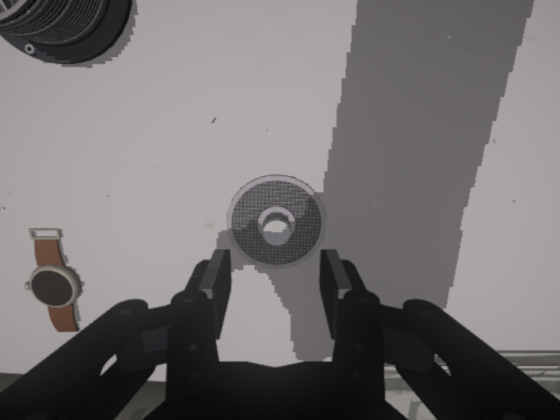

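Request:
{"op": "move_arm", "data": {"deltas": [[0,0.0008,0.02,0,0,0,0],[0,0,0.02,0,0,0,0],[0,0,0.0115,0,0,0,0],[0,0,0,0,0,0,0],[0,0,0,0,0,0,0],[0,0,0,0,0,0,-1],[0,0,0,0,0,0,-1],[0,0,0,0,0,0,-1],[0,0,0,0,0,0,-1],[0,0,0,0,0,0,-1]]}}

```text
clock: 27.0
position: [0.6696, 0.0078, 0.0082]
ee_rot: [0.0, 1.0, 0.0, 0.001]
ft_force: [-1.4, 0.1, 6.0]
grip_width: 0.183
```

Run:
```python
from h import *
o,p,d,W,Pt=wrist('w17');print(o['ft_force'],o['grip_width'])
```

```text
27.0 [0.6696 0.0078 0.0082] [4.e-04 1.e+00 1.e-04 6.e-04]
[-1.35154417  0.14366175  6.02657865] 0.18298664447830912
```

View pics/w17.png

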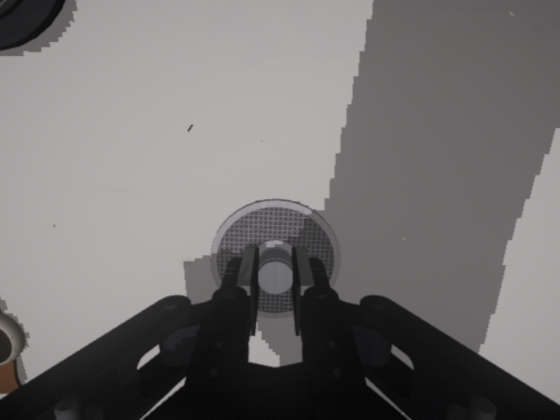

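Request:
{"op": "move_arm", "data": {"deltas": [[0,0,-0.01,0,0,0,-1],[0,0,-0.035,0,0,0,-1],[0,0,-0.04,0,0,0,-1],[0,0,-0.027,0,0,0,-1],[0.024,-0.0195,0,0,0,0,-1],[0.025,-0.022,0,0,0,0,-1],[0.03,-0.026,0,0,0,0,-1],[0.03,-0.026,0,0,0,0,-1],[0.03,-0.026,0,0,0,0,-1],[0,0,0,0,0,0,-1]]}}

```text
clock: 28.3
position: [0.5281, -0.1143, 0.12]
ee_rot: [0.003, 1.0, -0.0, -0.0]
ft_force: [1.5, 0.1, -0.6]
grip_width: 0.186
```

Request:
{"op": "move_arm", "data": {"deltas": [[0,0,0,0,0,0,-1],[0,0,0,0,0,0,-1],[0,0,0,0,0,0,-1]]}}

```text
clock: 28.68
position: [0.5304, -0.1111, 0.1192]
ee_rot: [-0.0, 1.0, 0.0, -0.0]
ft_force: [0.2, 0.0, -0.3]
grip_width: 0.182
```

Run:
```python
from h import *
from workcell import viewer
o,p,d,W,Pt=wrist('w18');print(o['ft_force'],o['grip_width'])
t=o['position']
z=W[...,2]-t[2]
m=(np.hypot(W[...,0]-t[0],W[...,1]-t[1])<.045)&(z>-.014)&(z<.0)&(np.mgrid[0:420,0:560][0]<300)
Q=W[m]; print(len(Q),np.percentile(Q[:,2],[5,50,95]))
h=cv2.convexHull((Q[:,:2]*1e5).astype(np.int32))[:,0]/1e5
# front arc only (towards robot)
k=h[:,0]<t[0]-.005
print(circ(h[k],.033),h.min(0),h.max(0))
q=Q[np.hypot(*(Q[:,:2]-t[:2]).T)>.012]; A=np.c_[q[:,:2]-t[:2],np.ones(len(q))];print(np.linalg.lstsq(A,q[:,2],rcond=None)[0])
p,d2=viewer.camera('side'); cv2.imwrite('pics/s18.png',cv2.resize(p[160:340,160:400,::-1],None,fx=3,fy=3))
```

```text
28.675 [ 0.5304 -0.1111  0.1192] [-2.e-04  1.e+00  0.e+00 -1.e-04]
[ 0.150367    0.01298471 -0.34510302] 0.18158017795739373
6503 [0.11215522 0.11351157 0.11509379]
(array([ 0.53121343, -0.11051669,  0.033     ]), np.float64(0.00010465519925384589)) [ 0.49823 -0.14336] [ 0.55421 -0.07772]
[-0.00522123 -0.00022015  0.11340338]
```

View pics/w18.png

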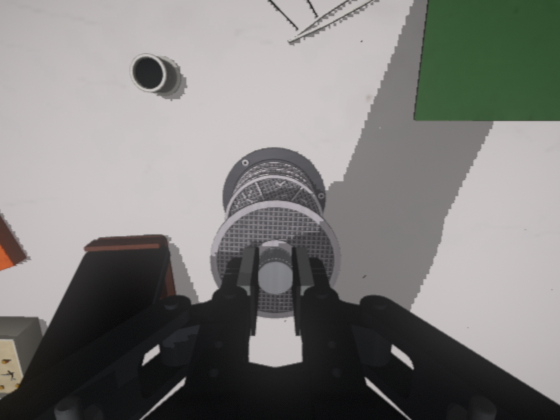

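View pics/s18.png

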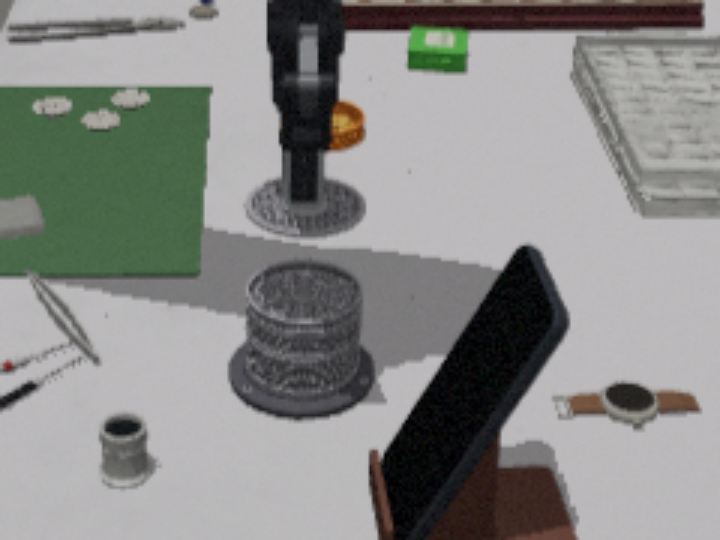

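Request:
{"op": "move_arm", "data": {"deltas": [[0.0007,-0.0008,0.012,0,0,0,-1],[0,0,0.012,0,0,0,-1],[0,0,0.009,0,0,0,-1],[0,0,0.007,0,0,0,-1],[0,0,0.005,0,0,0,-1],[0,0,0,0,0,0,-1],[0,0,0,0,0,0,-1]]}}

```text
clock: 29.65
position: [0.5296, -0.1125, 0.0747]
ee_rot: [0.0, 1.0, 0.0, 0.0]
ft_force: [0.3, -0.6, -0.7]
grip_width: 0.184
```

Request:
{"op": "move_arm", "data": {"deltas": [[0,0.0003,0.003,0,0,0,-1],[0,0,0.002,0,0,0,-1],[0,0,0.0012,0,0,0,-1],[0,0,0.0008,0,0,0,-1],[0,0,0,0,0,0,-1]]}}

```text
clock: 30.28
position: [0.5293, -0.1122, 0.0673]
ee_rot: [0.0, 1.0, 0.0, -0.0]
ft_force: [0.0, 0.7, -0.1]
grip_width: 0.18
```

Request:
{"op": "move_arm", "data": {"deltas": [[0,0,0.0008,0,0,0,-1],[0,0,0,0,0,0,-1],[0,0,0,0,0,0,-1]]}}

```text
clock: 30.65
position: [0.5295, -0.1122, 0.067]
ee_rot: [0.0, 1.0, 0.0, 0.0]
ft_force: [-2.2, -0.0, 5.6]
grip_width: 0.18
```

Request:
{"op": "move_arm", "data": {"deltas": [[0,0,0,0,0,0,-0.3],[0,0,0,0,0,0,-0.1],[0,0,0,0,0,0,0],[0,0,-0.005,0,0,0,0],[0,0,-0.02,0,0,0,0],[0,0,-0.03,0,0,0,0],[0,0,-0.03,0,0,0,0],[-0.02,0.05,0,0,0,0,0],[-0.02,0.05,0,0,0,0,0],[0,0,0,0,0,0,0]]}}

```text
clock: 31.9
position: [0.5704, -0.0069, 0.1516]
ee_rot: [-0.003, 1.0, 0.001, 0.0]
ft_force: [-0.9, -0.3, -0.6]
grip_width: 0.503
```

Run:
```python
from h import *
from workcell import viewer
o,p,d,W,Pt=wrist('w19');print(o['ft_force'],o['grip_width'])
m=(np.hypot(W[...,0]-.5304,W[...,1]+.1115)<.045)
for a,b in [(.058,.067),(.074,.082)]:
    Q=W[m&(W[...,2]>a)&(W[...,2]<b)]; print(len(Q),((Q.min(0)+Q.max(0))/2).round(4),np.ptp(Q,axis=0).round(4),np.median(Q,0).round(4))
    q=Q; A=np.c_[q[:,:2]-[.53,-.111],np.ones(len(q))];print(np.linalg.lstsq(A,q[:,2],rcond=None)[0])
for n in ['side','scene']:
    p,d2=viewer.camera(n); cv2.imwrite(f'pics/{n}19.png',p[...,::-1])
    W=cloud(d2.astype(float),viewer.calibration(n))
    m=(np.hypot(W[...,0]-.5304,W[...,1]+.1115)<.045)
    print(n,'knob top',np.nanpercentile(W[m][:,2],[98]))
```

```text
31.9 [ 0.5704 -0.0069  0.1516] [-3.2e-03  1.0e+00  9.0e-04  2.0e-04]
[-0.90529596 -0.26904219 -0.64484846] 0.5025698642859324
6129 [ 0.5309 -0.1116  0.0625] [0.0658 0.0667 0.0089] [ 0.5278 -0.1094  0.0613]
[-0.00135096 -0.00130919  0.06134403]
566 [ 0.5305 -0.1115  0.0766] [0.0177 0.0177 0.0051] [ 0.53   -0.1107  0.0771]
[ 0.00374845 -0.05065765  0.07699136]
side knob top [0.0746943]
scene knob top [0.07519342]
```

View pics/side19.png

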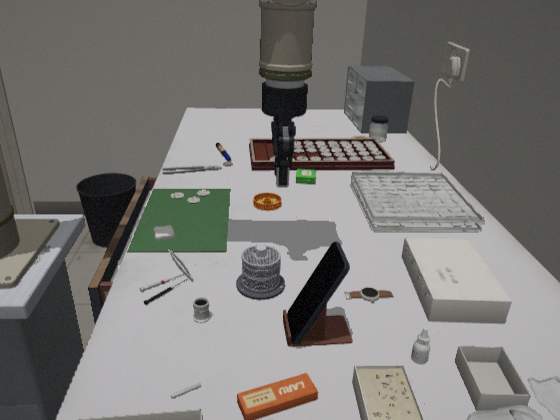

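View pics/scene19.png

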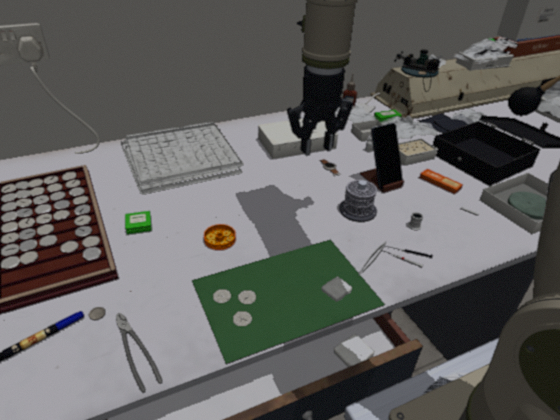

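The side view shows the full stack at (261,270) and the scene view shows it at (360,200). The lid is level, the knob top is at about 77 mm, the bystanders are where they were, and the gripper is clear.

```bash
python3 -c "
from workcell import manip
print(manip.hand_in())"
```

```text
the job is handed in; nothing more can be done
None
```

The carrier is loaded as asked: deep, medium and shallow baskets in that order over the spindle, with the lid closing the stack. I handed the job in at about 32 s of the 104 s allowed.

- **Seating:** the basket rims read 33.9, 49.9 and 59.0 mm after each placing, against 34, 50 and 59 mm expected.
- **Lid:** the knob top is at about 77 mm, as expected. The lid's disc read about 61.3 mm against 62 mm, which I put down to depth readings through the mesh. It is level to about 0.1° and centred within about 1 mm.
- **Forces:** the highest wrist force I saw was about 24 N, while pressing the deep basket down onto its seat.
- **Other things on the bench:** the last pictures showed the orange look-alike, loupe, tin, watch and phone stand where they were, with the gripper clear of everything. I compared them by eye and did not re-measure their positions.
- **Disagreement:** the side and scene cameras put the knob top 2 mm lower, at about 75 mm. I took that as the blur of a percentile reading over few pixels, together with the calibration limit, and did not look into it further.

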